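# Gloss reading on a refinished writing slope

## Task

Take a gloss reading on the newly lacquered lid of the writing slope: first calibrate the small grey gloss meter by gently seating it fully down in the matching nest of its holder for about a second, then set its foot flush on the sloping lid inside the four tape corners, its long side in line with the tape frame (along the grain). Keep hold of it there with a light steady push of about 10 N and finish while still holding it. Touch the writing slope nowhere else, and leave the tape roll, wax tin and cork block where they are.

Things in the scene. Friction and masses are not known exactly. Their poses are not given: they have to be found in the camera images.
- meter: Pocket gloss meter, loose, 0.35 kg: light grey box, black foot, 100 mm long (x) x 34 mm wide (y) x 62 mm tall (z), flat upright sides; stands on its foot on the desk at the start. Origin: centre of the foot's flat underside; z points out of its top (display, button). Grip across the 34 mm, pads about 42 mm above the foot. Either way round (half turn about z) fits nest and spot.
- holder: Calibration holder, fixed to the desk: a mid-grey plastic tray 130 mm long (x) x 64 mm wide (y) x 18 mm tall with one rectangular nest, 10 mm deep, in the middle of its top. Origin: centre of its underside, on the desk. Level.
- nest (a point): Centre of the nest's floor, 8 mm above the desk (the rim is 10 mm higher). The nest is 105 mm along x and 39 mm along y (the meter's foot plus 2.5 mm on each side), with a 2 mm chamfer at its mouth; z points up.
- slope: Writing slope, fixed, rigid: dark wooden case 360 mm wide (y, the grain direction), plain wooden lid 368 x 291 mm sloping at 16 degrees from 50 mm height at the low front edge (local x = -140 mm) to 130 mm (x = +140 mm), then a level strip 50 mm deep. Origin: on the desk below the lid's middle; x points to the back, the way the lid rises.
- spot (a point): Centre of the taped spot, on the lid's surface: four flat L-shaped corners of cream masking tape frame a window 116 mm long (y, along the grain) x 50 mm wide (x). x points up the slope; z points square out of the lid, leaning 16 degrees from vertical towards the low front edge. The meter's 100 mm length belongs along this y.
- tape_roll: Bystander: roll of cream masking tape lying flat, 100 mm across, 24 mm tall. Origin: centre of its underside.
- wax_tin: Bystander: closed brass-coloured wax tin, 72 mm across, 50 mm tall. Origin: centre of its underside.
- cork_block: Bystander: cork sanding block, 110 x 60 x 35 mm. Origin: centre of its underside.
Things that resemble listed ones, but are neither listed nor needed, are in the scene too. Of the things that look like the holder, take the one that is farthest to the robot's left at the start. Leave any blue or orange look-alike of the meter alone.

How it is judged:
By the outcome, as a careful person would: the job done as asked, in the order asked, and still so for the second after the job is handed in, while the arm keeps its last pose, push and grip.
It also fails if it takes over 53 s, if anything falls off the work surface, if the arm or the gripper's body presses on something with over 40 N, if the wrist force passes 120 N, or if a joint passes its speed limit or range.

## Robot

A 7-joint arm with a two-finger parallel gripper is mounted at the origin on the work surface. World frame = base frame: x ahead of the robot, y to its left, z up, the work surface at z = 0. Lengths are in m, angles in rad, forces in N, time in s.
With the tool pointing down it reaches from about 0.425 to 0.875 m from the base axis. Payload 4.7 kg.
Tool frame: the origin (TCP) lies midway between the tips of the shut fingers; the grasp point (between the pads) lies 19 mm behind it (robot.grasp_offset is the distance from the TCP to the grasp point, in m); z points along the fingers, y is the line along which they close (so a half turn about z gives the same grasp; the last joint's range is limited). The gripper opens to 85 mm and grips with 20 to 120 N. Pads are 22 mm wide; open, the fingers measure 114 mm over their backs; the gripper's body (76 mm by 85 mm) begins 54 mm behind the grasp point. The pads swing forward as they close: fully open they stand 13 mm farther back than shut.
Start: joints at [1.313, 0.321, -0.07, 1.45, 0.023, 1.371, -0.057], TCP at [0.174, -0.626, 0.231] pointing down, gripper open.
Joint ranges: [-2.86, 2.86], [-0.3, 2.09], [-1.38, 1.24], [0.06, 2.45], [-1.56, 4.7], [0.09, 2.05], [-2.69, 2.69]. Speed limits (rad/s): [2.57, 2.57, 3.14, 3.14, 3.14, 3.14, 3.14].

## Interface

Orientations are given as a 3x3 rotation matrix whose columns are the frame's x, y, z axes.
In Python, from station import robot gives the robot as it stands. The module is installed in compiled form; this text tells all that it offers.
- The arm moves only by the tool play_rows, never from a script. Its argument "moves" is a list of rows, each an object with "linear": the shift along the tool's x, y, z in cm, a list of three; "rotation": the turn, a rotation vector about the tool's x, y, z in degrees, a list of three. A call has 1 to 8 rows; each row is the pose to reach, as a shift and turn from the pose commanded when the call began, along the tool's axes at that moment; what a row does not reach only later rows make up. A row lasts 1/8 s, in which the tool goes at most 62.5 mm and 10.7 degrees, less where a joint would pass 70% of its speed; a pose out of reach is approached as far as the arm can. A call with a gripper value outside its range is refused whole. "jaw" is the opening, from 0 (shut) to 1 (fully open), set as the call begins (left out, the last holds). The fingers move at their own pace and stop on an object; "squeeze" is the grip in N (left out, the last holds). Time passes only in rows, so rows that repeat a pose let the fingers close. It gives the time, the measured TCP pose, the force, the opening and the grip force at its end, in the units of the state.
- robot.sense(): the state, without advancing time (a new reading comes with each control period).
- robot.get_image(name): name is "scene" or "top" or "wrist"; returns the picture (400x640x3 uint8, red, green, blue); there is no depth.
- robot.camera_model(name): a dict with "fovy" (degrees; the focal length in pixels is half the picture's height over the tangent of half this angle, whatever the lens; pixels are square), "cx", "cy" (the principal point, pixels), "pose" (4x4, takes a point from camera to world coordinates); the wrist camera has in their place "mount" (4x4, takes a point from camera to tool coordinates, whose origin is the TCP and whose axes are the flange's). Camera axes: x right, y down, z forward; pixel columns grow to the right and rows downward; lengths in m; the calibration is good to about 2 mm. A picture is of the moment at which its call begins: read the wrist's pose just before it. camera_model takes no time and is no camera call.
- robot.sign_off(): hands the job in; it is judged then, once.
Trained networks look in the newest picture that a camera, given by its name, has taken for a name from the list of things; names that differ only in an ending like _2 or _b are one class to them, and where a whole thing is asked for, a point or a joint stands for the part that bears it (a point fixed in the world has none). Each returns a list of dicts, best first, with "score" (0 to 1); they miss things now and then, are a little off and sometimes report something else, mostly with a low value. They report only what shows in the picture. A call takes as long as a camera call. They do not tell look-alikes from the thing itself.
- robot.recognise(target, camera): "at" ([x, y, z] in m, in world coordinates, good to about 4 mm: the middle of the surface that is visible of it).
- robot.masks_of(target, camera): "pixels" (400x640 bool, what is visible of it).
- robot.landmark_of(target, camera): "at" ([x, y, z] in m, in world coordinates, good to about 4 mm: a listed point, or the origin of a listed thing).
The state is a dict: "clock": time; "q": joint angles; "joint_vel": joint speeds; "tau": joint torques, N m; "position": TCP position; "eef_rot": TCP orientation; "force": force on the tool from outside, world axes, zero at the start; "ft_torque": the same for the moment, N m; "opening": finger opening in m; "grip_force": force on a finger pad.
Only numpy, scipy, OpenCV 4.12 (cv2) and the standard library are available. Lean on these libraries where they do the work, as an engineer would, in place of code of your own. Each camera call takes 0.05 s, during which the arm holds its last target. There are 200 camera calls.

## Working session

There is one attempt and no reset: what is moved stays moved. The work goes in short steps, Python scripts to look and compute and a tool call to move; the robot and the scene stay as the last step left them, time stands still between calls to the robot, and variables do not carry over. Pictures are saved under pics/ and viewed, at most 10 in all, crops included, and the job is handed in when it is done.

Besides the shell and the picture viewer there is one more tool, called after "Call:" by a JSON object that holds its "name" and its "arguments". play_rows: Moves the arm, as the interface text tells. Its arguments: {"type":"object","properties":{"moves":{"type":"array"},"jaw":{"type":"number"},"squeeze":{"type":"number"}},"required":["moves"]}

```bash
mkdir -p pics; python3 - <<'E'
from station import robot
import cv2,numpy as np
np.set_printoptions(precision=4,suppress=True)
s=robot.sense();print(s['clock'],s['position'],s['eef_rot'],s['opening'],s['force'],robot.grasp_offset)
for c in ['scene','top']:
    im=robot.get_image(c);cv2.imwrite(f'pics/{c}1.png',im[:,:,::-1])
    m=robot.camera_model(c);print(c,m['fovy'],m['cx'],m['cy'],m['pose'])
    for t in ['meter','holder','nest','slope','spot','tape_roll','wax_tin','cork_block']:
        print(t,[(np.round(d['at'],4).tolist(),round(d['score'],2)) for d in robot.landmark_of(t,c)])
print(robot.camera_model('wrist'))
print(robot.sense()['clock'])
E
```

```text
0.0 [ 0.1743 -0.6256  0.2302] [[ 0.9633  0.2685 -0.0006]
 [ 0.2685 -0.9633  0.0019]
 [-0.0001 -0.002  -1.    ]] 0.08545703995975097 [ 0.2676 -0.5452  0.1234] 0.0187
scene 53.32440992871478 318.9730861189526 201.02063789613175 [[-0.4456  0.7578 -0.4766  0.9477]
 [ 0.8952  0.3746 -0.2413  0.0785]
 [-0.0043 -0.5342 -0.8453  0.9414]
 [ 0.      0.      0.      1.    ]]
meter [([0.3464, -0.1078, -0.0032], 0.76), ([0.4806, -0.1527, 0.0047], 0.6)]
holder [([0.4878, -0.394, -0.0005], 0.81), ([0.4358, -0.57, 0.0008], 0.81), ([0.2603, -0.4755, -0.0006], 0.56)]
nest [([0.4376, -0.5684, 0.0075], 0.92), ([0.4905, -0.3946, 0.0115], 0.67), ([0.2578, -0.4724, 0.0078], 0.65)]
slope [([0.5933, 0.199, -0.002], 0.77)]
spot []
tape_roll [([0.6768, -0.2839, 0.0019], 0.94)]
wax_tin [([0.6668, -0.4125, 0.0026], 0.87)]
cork_block [([0.6976, -0.0999, -0.0014], 0.62)]
top 52.097278753532606 316.2698352759355 198.3256766262036 [[ 0.0054 -0.9874  0.1582  0.3045]
 [-0.9992  0.0008  0.0392 -0.186 ]
 [-0.0388 -0.1583 -0.9866  1.0472]
 [ 0.      0.      0.      1.    ]]
meter [([0.4883, -0.1553, 0.0015], 0.86), ([0.3466, -0.1035, -0.0023], 0.83), ([0.2975, -0.2723, -0.0006], 0.69)]
holder [([0.4336, -0.5702, -0.0008], 0.79), ([0.491, -0.3964, 0.0002], 0.62), ([0.2573, -0.4735, 0.0013], 0.59)]
nest [([0.4377, -0.5725, 0.0114], 0.84), ([0.2605, -0.4734, 0.0083], 0.76), ([0.4918, -0.3911, 0.0099], 0.74)]
slope [([0.5981, 0.1998, -0.0013], 0.62), ([0.487, -0.1571, 0.0023], 0.48)]
spot []
tape_roll [([0.6783, -0.285, 0.0003], 0.56)]
wax_tin [([0.6696, -0.4088, -0.0023], 0.57)]
cork_block [([0.6958, -0.1037, -0.0006], 0.64)]
{'fovy': 62.735487347210146, 'cx': 321.62405933552657, 'cy': 200.37252776106038, 'mount': array([[ 0.0021, -0.9453, -0.3261,  0.0842],
       [ 1.    ,  0.0017,  0.0016,  0.0013],
       [-0.0009, -0.3261,  0.9453, -0.1442],
       [ 0.    ,  0.    ,  0.    ,  1.    ]])}
0.9
```

View pics/scene1.png

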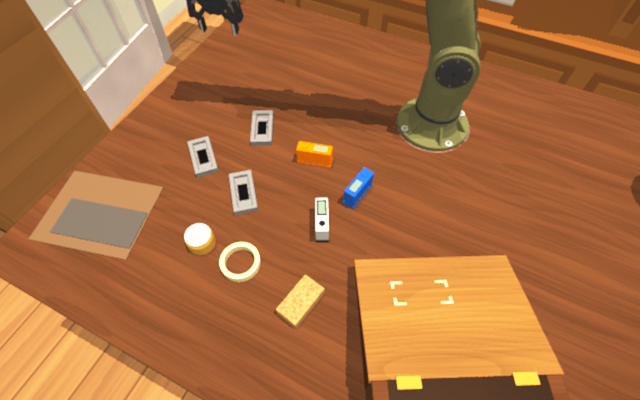

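View pics/top1.png

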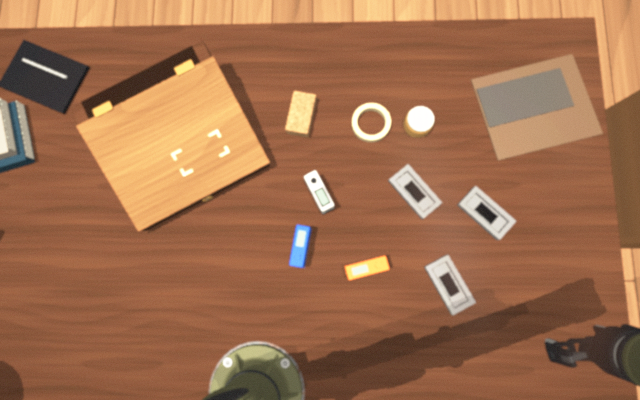

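Grey meter: top px (319,191), scene px (322,218). The look-alikes are blue at (300,246) and orange at (367,268), and I'll leave both alone. There are three holders in the top view: (415,191), (487,212) and (450,285). The one farthest left (largest y, about -0.395) is at (415,191). The tape frame is around (200,153). I'll measure these now.

```bash
cat > h.py <<'E'
import numpy as np,cv2
from station import robot
from scipy.spatial.transform import Rotation as R
np.set_printoptions(precision=4,suppress=True)
def cam(c,s=None):
    m=robot.camera_model(c); f=200/np.tan(np.radians(m['fovy']/2))
    if c=='wrist':
        T=np.eye(4);T[:3,:3]=s['eef_rot'];T[:3,3]=s['position'];P=T@m['mount']
    else: P=m['pose']
    return f,m['cx'],m['cy'],np.array(P)
def ray(C,uv):
    f,cx,cy,P=C;uv=np.atleast_2d(uv).astype(float)
    d=np.c_[(uv[:,0]-cx)/f,(uv[:,1]-cy)/f,np.ones(len(uv))]@P[:3,:3].T
    return P[:3,3],d
def plane(C,uv,p0,n):
    o,d=ray(C,uv);return o+d*(((np.array(p0)-o)@n)/(d@n))[:,None]
def proj(C,X):
    f,cx,cy,P=C;x=(np.atleast_2d(X)-P[:3,3])@P[:3,:3]
    return np.c_[f*x[:,0]/x[:,2]+cx,f*x[:,1]/x[:,2]+cy]
def lidframe(x,y,th,t=np.radians(16)):
    X=np.array([np.cos(th)*np.cos(t),np.sin(th)*np.cos(t),np.sin(t)])
    Y=np.array([-np.sin(th),np.cos(th),0]);return np.array([x,y,.09]),np.c_[X,Y,np.cross(X,Y)]
E
python3 - <<'E'
from h import *
# slope yaw & spot
for c,box in [('top',(160,120,240,185)),('scene',(380,272,462,312))]:
    im=cv2.imread(f'pics/{c}1.png');C=cam(c)
    u0,v0,u1,v1=box;sub=im[v0:v1,u0:u1].astype(int)
    m=(sub[:,:,0]>150)
    v,u=np.nonzero(m);uv=np.c_[u+u0,v+v0]
    o,L=lidframe(.596,.1995,np.radians(27.4))
    X=(plane(C,uv,o,L[:,2])-o)@L
    r=cv2.minAreaRect(X[:,:2].astype(np.float32)*1000);print(c,len(uv),r, 'centre w',o+L@np.r_[np.array(r[0])/1000,0])
rois={}
for t in ['meter','holder']:
  for c in ['top','scene']:
    robot.get_image(c)
    tgt=np.array([.486,-.155,.06]) if t=='meter' else np.array([.490,-.395,.018])
    C=cam(c);p=proj(C,tgt)[0]
    for d in robot.masks_of(t,c):
        m=d['pixels'];v,u=np.nonzero(m)
        if len(u)<20 or np.hypot(u.mean()-p[0],v.mean()-p[1])>20: continue
        X=plane(C,np.c_[u,v],[0,0,tgt[2]*.6],np.array([0,0,1.]))
        print(t,c,d['score'],len(u),cv2.minAreaRect(X[:,:2].astype(np.float32)*1000))
im=cv2.imread('pics/top1.png')
cr=[cv2.resize(im[y-30:y+30,x-30:x+30],(260,260),interpolation=cv2.INTER_CUBIC) for x,y in [(319,191),(415,191),(200,153)]]
cv2.imwrite('pics/crop.png',np.hstack(cr))
E
```

```text
top 303 ((-47.128173828125, -42.334503173828125), (67.32295227050781, 133.7102813720703), 1.1542625427246094) centre w [0.5753 0.1411 0.077 ]
scene 199 ((-45.840782165527344, -40.12047576904297), (64.29830169677734, 129.7068328857422), 0.4747045636177063) centre w [0.5753 0.1436 0.0774]
meter top 0.75 662 ((484.2041320800781, -151.91696166992188), (113.92877960205078, 38.307716369628906), 26.583065032958984)
meter scene 0.88 586 ((484.8229675292969, -149.15330505371094), (132.2711181640625, 33.520782470703125), 26.767770767211914)
holder top 0.71 1373 ((488.6308288574219, -395.8798828125), (133.13502502441406, 68.33898162841797), 39.65312194824219)
holder scene 0.86 1021 ((491.3820495605469, -394.84765625), (143.91976928710938, 70.31427001953125), 40.29798889160156)
```

View pics/crop.png

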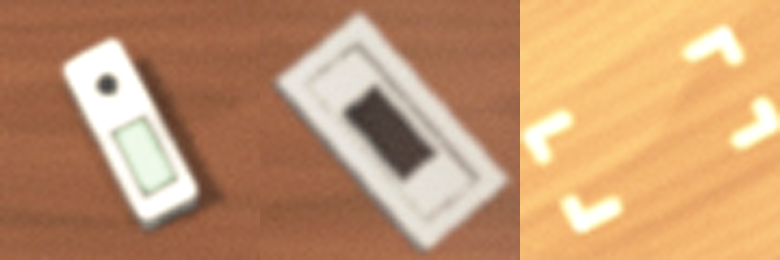

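The crop shows the light grey meter with its display and button (left), the chosen holder with its nest (middle) and the four tape corners (right). Next I'll hover over the meter with the wrist camera.

```bash
cat >> h.py <<'E'
def yawR(deg):
    a=np.radians(deg);x=np.array([np.cos(a),np.sin(a),0]);z=np.array([0,0,-1.]);return np.c_[x,np.cross(z,x),z]
def delta(p,Rt,s=None):
    s=s or robot.sense();R0=np.array(s['eef_rot'])
    print('clock',round(s['clock'],2),'lin cm',R0.T@(np.array(p)-s['position'])*100,'rot deg',R.from_matrix(R0.T@Rt).as_rotvec(degrees=True))
E
python3 -c "
from h import *
delta([.486,-.155,.17],yawR(26.6))"
```

```text
clock 1.3 lin cm [ 42.6582 -37.0225   6.1295] rot deg [  0.0025   0.0039 -11.0271]
```

Call:
{"name": "play_rows", "arguments": {"moves": [{"linear": [6, -5.2, 0.5], "rotation": [0, 0, -1.5]}, {"linear": [11, -9.5, 1], "rotation": [0, 0, -3]}, {"linear": [15, -13, 2], "rotation": [0, 0, -4]}, {"linear": [19, -16.5, 3], "rotation": [0, 0, -5]}, {"linear": [23.5, -20.5, 3.5], "rotation": [0, 0, -6]}, {"linear": [28, -24.3, 4], "rotation": [0, 0, -7.5]}, {"linear": [32.5, -28.2, 4.5], "rotation": [0, 0, -9]}, {"linear": [36.5, -31.7, 5.1], "rotation": [0, 0, -11]}], "jaw": 1}}

```text
clock: 2.3
position: [0.4422, -0.2208, 0.1807]
eef_rot: [[0.893, 0.449, 0.001], [0.449, -0.893, -0.001], [0.001, 0.001, -1.0]]
force: [0.6, -0.0, 0.3]
opening: 0.0856
grip_force: 0.0
```

Call:
{"name": "play_rows", "arguments": {"moves": [{"linear": [4, -2, 0.5], "rotation": [0, 0, 0]}, {"linear": [6, -3.5, 0.8], "rotation": [0, 0, 0]}, {"linear": [7, -4, 1], "rotation": [0, 0, 0]}, {"linear": [7, -4, 1], "rotation": [0, 0, 0]}, {"linear": [7, -4, 1], "rotation": [0, 0, 0]}]}}

```text
clock: 2.92
position: [0.4851, -0.1573, 0.1703]
eef_rot: [[0.895, 0.445, -0.0], [0.445, -0.895, -0.001], [-0.001, 0.001, -1.0]]
force: [0.4, 0.6, -0.8]
opening: 0.0855
grip_force: 0.0
```

```bash
python3 - <<'E'
from h import *
s=robot.sense();im=robot.get_image('wrist');cv2.imwrite('pics/w1.png',im[:,:,::-1]);C=cam('wrist',s)
print(robot.landmark_of('meter','wrist')[:2])
ds=robot.masks_of('meter','wrist')
for d in ds[:2]:
    v,u=np.nonzero(d['pixels']);print(d['score'],len(u),cv2.minAreaRect(np.c_[u,v].astype(np.float32)))
for z in (.062,0):
  Rm=yawR(26.6);X=np.array([[.486,-.155,z]])+np.array([[a,b,0] for a in(-.05,.05) for b in(-.017,.017)])@Rm.T
  print(proj(C,X))
E
```

```text
[{'at': [0.2992, -0.2636, 0.0004], 'score': 0.93}, {'at': [0.3497, -0.1061, -0.0001], 'score': 0.81}]
0.97 2978 ((337.7567138671875, 360.7884826660156), (95.48180389404297, 39.90358352661133), 8.530765533447266)
0.94 5254 ((313.0, 186.5), (127.0, 44.0), 90.0)
[[297.8598 249.7482]
 [337.4359 249.7037]
 [294.6737 131.7795]
 [339.4412 131.7477]]
[[301.8663 221.7213]
 [334.6307 221.6876]
 [299.7124 123.2377]
 [335.9564 123.2131]]
```

View pics/w1.png

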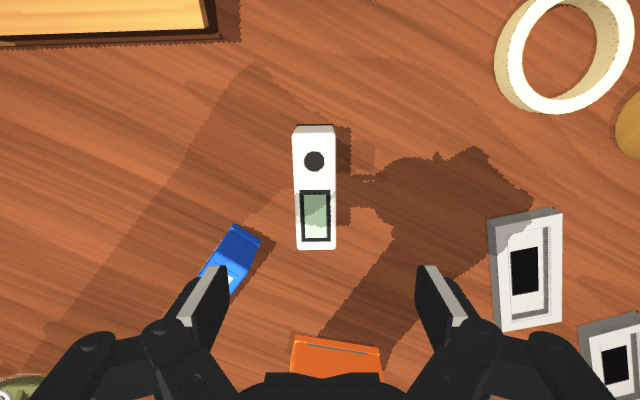

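```bash
python3 - <<'E'
from h import *
s=robot.sense();C=cam('wrist',s)
im=cv2.imread('pics/w1.png');g=im.min(2)
m=np.zeros_like(g);m[120:258,280:350]=g[120:258,280:350]>150
# largest component, filled
cs,_=cv2.findContours(m,cv2.RETR_EXTERNAL,cv2.CHAIN_APPROX_NONE);c=max(cs,key=cv2.contourArea)[:,0]
print(c.min(0),c.max(0))
for row in (140,160,180,200,220,240): print(row,c[c[:,1]==row,0].tolist(),g[row,286:300].tolist()if row==180 else '')
print(g[118:140,314].tolist())
c=c[c[:,1]>=133]
X=plane(C,c,[0,0,.062],np.array([0,0,1.]))
r=cv2.minAreaRect(X[:,:2].astype(np.float32)*1000);print(r)
E
```

```text
[291 126] [335 249]
140 [292, 335] 
160 [293, 335] 
180 [294, 335] [60, 56, 63, 60, 57, 58, 59, 120, 248, 252, 254, 254, 254, 254]
200 [295, 335] 
220 [296, 335] 
240 [296, 335] 
[66, 63, 61, 62, 60, 58, 39, 85, 162, 162, 167, 161, 167, 170, 186, 239, 250, 252, 254, 254, 254, 254]
((484.9112243652344, -152.40733337402344), (98.81733703613281, 33.59772491455078), 27.34088134765625)
```

The meter's top face measures 99 x 34 mm, centred at (0.485, -0.152) with yaw 27.3°, which fits the known size. Now I'll descend.

```bash
python3 -c "
from h import *
delta([.4850,-.1525,.020],yawR(27.3))"
```

```text
clock 3.08 lin cm [ 0.1772 -0.4168 15.0418] rot deg [ 0.0264  0.0137 -0.8428]
```

Call:
{"name": "play_rows", "arguments": {"moves": [{"linear": [0.2, -0.4, 1], "rotation": [0, 0, -0.8]}, {"linear": [0.2, -0.4, 3.5], "rotation": [0, 0, -0.8]}, {"linear": [0.2, -0.4, 6.5], "rotation": [0, 0, -0.8]}, {"linear": [0.2, -0.4, 9], "rotation": [0, 0, -0.8]}, {"linear": [0.2, -0.4, 11.5], "rotation": [0, 0, -0.8]}, {"linear": [0.2, -0.4, 13.5], "rotation": [0, 0, -0.8]}, {"linear": [0.2, -0.4, 15], "rotation": [0, 0, -0.8]}, {"linear": [0.2, -0.4, 15], "rotation": [0, 0, -0.8]}]}}

```text
clock: 4.08
position: [0.4846, -0.1508, 0.0191]
eef_rot: [[0.888, 0.46, -0.002], [0.46, -0.888, 0.001], [-0.002, -0.002, -1.0]]
force: [0.2, -0.3, 0.3]
opening: 0.0857
grip_force: 0.0
```

Call:
{"name": "play_rows", "arguments": {"moves": [{"linear": [0, 0, 0], "rotation": [0, 0, 0]}, {"linear": [0, 0, 0], "rotation": [0, 0, 0]}, {"linear": [0, 0, 0], "rotation": [0, 0, 0]}, {"linear": [0, 0, 0], "rotation": [0, 0, 0]}, {"linear": [0, 0, 0], "rotation": [0, 0, 0]}, {"linear": [0, 0, 0], "rotation": [0, 0, 0]}, {"linear": [0, 0, 0], "rotation": [0, 0, 0]}], "jaw": 0, "squeeze": 50}}

```text
clock: 4.95
position: [0.4862, -0.1513, 0.0211]
eef_rot: [[0.888, 0.46, 0.001], [0.46, -0.888, -0.001], [0.001, 0.001, -1.0]]
force: [-1.4, 0.8, 6.3]
opening: 0.0333
grip_force: 51.8
```

```bash
python3 -c "
from h import *
delta([.421,-.453,.16],yawR(40));s=robot.sense();print(s['position'],s['force'],s['opening'])"
```

```text
clock 4.95 lin cm [-19.655   23.804  -13.8821] rot deg [  0.0552  -0.0246 -12.6238]
[ 0.4862 -0.1513  0.0211] [-1.4     0.846   6.2862] 0.033278256255021815
```

Call:
{"name": "play_rows", "arguments": {"moves": [{"linear": [0, 0, -0.5], "rotation": [0, 0, 0]}, {"linear": [0, 0, -2], "rotation": [0, 0, 0]}, {"linear": [0, 0, -5], "rotation": [0, 0, 0]}, {"linear": [-1, 1, -9], "rotation": [0, 0, -1]}, {"linear": [-3.5, 4, -12.5], "rotation": [0, 0, -3]}, {"linear": [-6.5, 7.5, -13.9], "rotation": [0, 0, -5]}, {"linear": [-9.5, 11, -13.9], "rotation": [0, 0, -7]}, {"linear": [-12.5, 14.5, -13.9], "rotation": [0, 0, -9]}]}}

```text
clock: 5.95
position: [0.4408, -0.3388, 0.1602]
eef_rot: [[0.804, 0.594, 0.001], [0.594, -0.804, -0.001], [0.0, 0.001, -1.0]]
force: [1.0, -0.6, -4.1]
opening: 0.0335
grip_force: 50.9
```

Call:
{"name": "play_rows", "arguments": {"moves": [{"linear": [-3, 2.3, 0], "rotation": [0, 0, -1]}, {"linear": [-5.5, 4.7, 0], "rotation": [0, 0, -2]}, {"linear": [-7.5, 7, 0], "rotation": [0, 0, -3]}, {"linear": [-8.4, 7.8, 0], "rotation": [0, 0, -3.6]}, {"linear": [-8.4, 7.8, 0], "rotation": [0, 0, -3.6]}, {"linear": [-8.4, 7.8, 0], "rotation": [0, 0, -3.6]}, {"linear": [-8.4, 7.8, 0], "rotation": [0, 0, -3.6]}]}}

```text
clock: 6.82
position: [0.4207, -0.4486, 0.1595]
eef_rot: [[0.765, 0.644, 0.0], [0.644, -0.765, 0.0], [0.0, -0.0, -1.0]]
force: [0.5, -0.2, -3.9]
opening: 0.0326
grip_force: 51.0
```

```bash
python3 - <<'E'
from h import *
s=robot.sense();im=robot.get_image('wrist');cv2.imwrite('pics/w2.png',im[:,:,::-1]);C=cam('wrist',s)
print(s['position'],s['eef_rot'],s['force'],s['clock'])
for t in('nest','holder'): print([(d['at'],d['score']) for d in robot.landmark_of(t,'wrist')])
for d in robot.masks_of('holder','wrist'):
    v,u=np.nonzero(d['pixels']);print(d['score'],len(u),u.mean(),v.mean())
E
```

```text
[ 0.4207 -0.4486  0.1595] [[ 0.765   0.644   0.0002]
 [ 0.644  -0.765   0.0003]
 [ 0.0003 -0.0001 -1.    ]] [ 0.4643 -0.2146 -3.8723] 6.825
[([0.4917, -0.397, 0.0059], 0.94), ([0.4371, -0.5714, 0.0087], 0.91), ([0.2588, -0.4698, 0.0043], 0.85)]
[([0.4347, -0.5717, -0.0015], 0.9), ([0.2627, -0.4729, -0.0035], 0.69), ([0.495, -0.3966, -0.0013], 0.58)]
0.92 8671 427.75585284280936 242.67708453465576
```

View pics/w2.png

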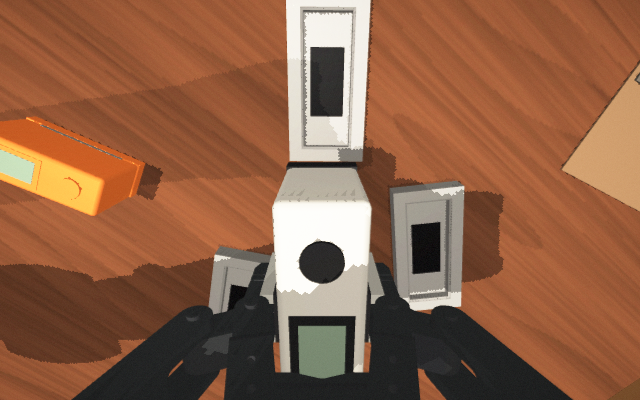

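The picture shows the chosen holder at the top, centred near (327,80) with its black tile at (327,82). The held meter's leading top edge runs from (275,203) to (370,203). I'll measure both.

```bash
python3 - <<'E'
from h import *
s=robot.sense();C=cam('wrist',s);im=cv2.imread('pics/w2.png');g=im.max(2)
Rt=np.array(s['eef_rot']);p=np.array(s['position']);up=np.array([0,0,1.])
# tile
m=np.zeros_like(g);m[30:130,300:352]=g[30:130,300:352]<45
cs,_=cv2.findContours(m,cv2.RETR_EXTERNAL,cv2.CHAIN_APPROX_NONE);c=max(cs,key=cv2.contourArea)[:,0]
X=plane(C,c,[0,0,.008],up);print('tile px',c.min(0),c.max(0),cv2.minAreaRect(X[:,:2].astype(np.float32)*1000))
# holder top outline & rim edges along rows
gx=im[:,:,0].astype(int)
for row in (20,60,100,140): 
    d=np.diff(gx[row,275:380]);k=np.argsort(-abs(d))[:8];print(row,sorted((int(275+i),int(d[i])) for i in k))
for col in (315,322,335):
    d=np.diff(gx[0:200,col]);k=np.argsort(-abs(d))[:8];print('col',col,sorted((int(i),int(d[i])) for i in k))
# meter in tool frame
for row in (195,200,203,206,210,225): 
    d=np.diff(gx[row,255:390]);k=np.argsort(-abs(d))[:4];print('m',row,sorted((int(255+i),int(d[i])) for i in k))
uv=[(275,203),(370,203)]
print('meter front top edge in tool mm',(plane(C,uv,p+.041*up,up)-p)@Rt*1000)
E
```

```text
tile px [311  63] [332 115] ((483.6581726074219, -398.45208740234375), (41.92448043823242, 18.337493896484375), 39.52786636352539)
20 [(285, 87), (286, 85), (299, -59), (303, 92), (351, -75), (352, 35), (368, -76), (369, -99)]
60 [(286, 117), (300, -80), (305, 83), (309, -115), (310, -69), (343, 140), (366, -73), (367, -100)]
100 [(287, 116), (304, 73), (309, -110), (310, -60), (342, 185), (348, -52), (364, -74), (365, -99)]
140 [(288, 142), (303, -27), (304, 78), (347, -63), (348, 52), (350, 32), (362, -80), (363, -97)]
col 315 [(9, -73), (12, 61), (46, -178), (115, 87), (116, 73), (144, -72), (160, -112), (167, 84)]
col 322 [(9, -67), (13, 59), (46, -137), (115, 89), (116, 73), (144, -69), (160, -112), (167, 84)]
col 335 [(12, 77), (46, -141), (115, 73), (116, 110), (146, 69), (160, -78), (161, -85), (167, 83)]
m 195 [(276, 99), (280, -16), (365, -37), (366, -60)]
m 200 [(274, 75), (335, -34), (367, -48), (368, -56)]
m 203 [(272, 31), (273, 118), (369, -108), (370, -35)]
m 206 [(271, 77), (272, 75), (370, -105), (371, -46)]
m 210 [(271, 128), (272, 49), (370, -87), (371, -80)]
m 225 [(272, 116), (273, 45), (369, -73), (370, -86)]
meter front top edge in tool mm [[ 47.0102 -14.1758 -41.0057]
 [ 47.0667  17.5329 -41.0002]]
```

```bash
python3 - <<'E'
from h import *
s=robot.sense();C=cam('wrist',s);Rt=np.array(s['eef_rot']);p=np.array(s['position']);up=np.array([0,0,1.])
def t(uv,z):return (plane(C,uv,[0,0,z],up)-p)@Rt*1000
L=t([(286,20),(286.7,60),(287.3,100),(288.2,140)],.018);Rr=t([(369,20),(367.2,60),(365.2,100),(363.2,140)],.018)
print('L',L[:,:2],'R',Rr[:,:2]);print('near',t([(322,161),(322,167.5)],.018)[0],t([(322,167.5)],0))
print('tile corners',t([(309.7,46.5),(343.2,46.5),(342.3,116),(309.7,116)],.008)[:,:2])
print('rim L',t([(299.5,20),(300.5,60)],.018)[:,:2],'rim R',t([(351.5,20),(350.5,140)],.018)[:,:2])
print('floor far/near',t([(322,12.5)],.008),t([(322,9.5)],.018),t([(322,144.5)],.018))
print('meter edge',[ (plane(C,[(320,r)],p+.041*up,up)-p)@Rt*1000 for r in(198,200,203)])
E
```

```text
L [[132.6342 -26.2393]
 [104.0879 -26.6292]
 [ 73.3666 -27.1322]
 [ 40.2127 -27.4153]] R [[132.7801  38.0288]
 [104.2286  37.9902]
 [ 73.5015  37.7821]
 [ 40.3407  37.5574]]
near [ 21.7897   1.9083 141.4859] [[ 11.6438   1.9666 159.4866]]
tile corners [[115.0577  -8.3986]
 [115.1184  19.0934]
 [ 59.6982  19.6122]
 [ 59.6401  -8.9393]]
rim L [[132.6579 -15.7879]
 [104.112  -15.5535]] rim R [[132.7493  24.476 ]
 [ 40.319   26.5535]]
floor far/near [[139.7242   1.6337 151.4777]] [[139.8594   1.6149 141.4777]] [[ 36.3752   1.872  141.4849]]
meter edge [array([[ 48.7982,   0.841 , -41.0032]]), array([[ 48.0959,   0.8413, -41.0032]]), array([[ 47.037 ,   0.8418, -41.0031]])]
```

Call:
{"name": "play_rows", "arguments": {"moves": [{"linear": [2, 0.1, 0], "rotation": [0, 0, 0.1]}, {"linear": [5, 0.2, 0], "rotation": [0, 0, 0.3]}, {"linear": [7.5, 0.4, 0.5], "rotation": [0, 0, 0.5]}, {"linear": [8.9, 0.4, 2.5], "rotation": [0, 0, 0.5]}, {"linear": [8.9, 0.4, 5.5], "rotation": [0, 0, 0.5]}, {"linear": [8.9, 0.4, 8.5], "rotation": [0, 0, 0.5]}, {"linear": [8.9, 0.4, 10.5], "rotation": [0, 0, 0.5]}, {"linear": [8.9, 0.4, 10.9], "rotation": [0, 0, 0.5]}]}}

```text
clock: 8.02
position: [0.4896, -0.3951, 0.048]
eef_rot: [[0.772, 0.636, -0.003], [0.636, -0.772, 0.002], [-0.001, -0.004, -1.0]]
force: [0.3, 0.7, -3.8]
opening: 0.0339
grip_force: 50.8
```

Call:
{"name": "play_rows", "arguments": {"moves": [{"linear": [0, 0, 0], "rotation": [0, 0, 0]}, {"linear": [0, 0, 0], "rotation": [0, 0, 0]}, {"linear": [0, 0, 0], "rotation": [0, 0, 0]}]}}

```text
clock: 8.4
position: [0.4913, -0.3965, 0.0515]
eef_rot: [[0.772, 0.636, 0.001], [0.636, -0.772, -0.001], [0.0, 0.002, -1.0]]
force: [-0.7, 0.2, -4.7]
opening: 0.0331
grip_force: 50.8
```

```bash
python3 - <<'E'
from h import *
for i in range(3):
    s=robot.sense();im=robot.get_image('wrist');print(s['clock'],s['position'],s['force'])
cv2.imwrite('pics/w3.png',im[:,:,::-1])
delta([.4913,-.3941,.05],yawR(39.6))
E
```

```text
8.4 [ 0.4913 -0.3965  0.0515] [-0.6523  0.2238 -4.6601]
8.45 [ 0.4912 -0.3964  0.0513] [-0.436  -0.6805 -4.2533]
8.5 [ 0.491  -0.3963  0.0511] [-0.0904 -1.1192 -4.0906]
clock 8.55 lin cm [ 0.1643 -0.1391  0.0831] rot deg [ 0.0489  0.0018 -0.1309]
```

View pics/w3.png

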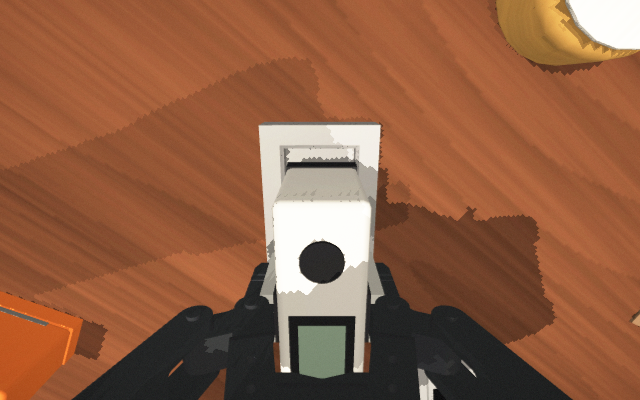

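```bash
python3 - <<'E'
from h import *
s=robot.sense();C=cam('wrist',s);Rt=np.array(s['eef_rot']);p=np.array(s['position']);up=np.array([0,0,1.])
print(s['clock'],p,s['force'])
def t(uv,z):return ((plane(C,uv,[0,0,z],up)-p)@Rt*1000)[:,:2]
im=cv2.imread('pics/w3.png');gx=im[:,:,0].astype(int)
def edges(v,a,n=6):
    d=np.diff(v);k=np.argsort(-abs(d))[:n];return sorted((int(a+i),int(d[i])) for i in k)
for col in(295,310,325,345):print('col',col,edges(gx[115:205,col],115,8))
for row in(130,140,150,156,160,164,166,190):print('row',row,edges(gx[row,250:390],250))
print('holder far',t([(320,124.5)],.018),'-65');print('rim far',t([(320,146)],.018));print('foot',t([(320,162),(320,163)],p[2]-.021))
print(t([(259.5,130),(380.5,130)],.018),t([(287,164),(357,164)],p[2]-.019))
E
```

```text
8.55 [ 0.4909 -0.3962  0.0508] [ 0.3645 -0.5331 -3.6436]
col 295 [(121, 42), (124, 82), (144, -34), (147, 26), (161, -134), (162, -43), (166, 33), (167, 63)]
col 310 [(121, 45), (124, 73), (149, 59), (157, -72), (161, -65), (166, 32), (167, 67), (200, 46)]
col 325 [(121, 47), (124, 78), (144, -28), (158, -66), (161, -71), (166, 30), (167, 70), (199, 25)]
col 345 [(121, 41), (124, 93), (144, -24), (156, -66), (161, -70), (166, 29), (167, 69), (168, 23)]
row 130 [(257, 30), (258, 121), (330, 21), (379, -113), (380, -77), (383, 13)]
row 140 [(258, 74), (259, 73), (333, 21), (378, -27), (379, -112), (380, -29)]
row 150 [(259, 144), (283, -45), (288, 75), (353, -81), (378, -138), (379, -52)]
row 156 [(259, 72), (260, 76), (285, 102), (345, -63), (353, -85), (378, -119)]
row 160 [(260, 113), (287, 72), (301, -72), (357, 61), (377, -79), (378, -89)]
row 164 [(260, 145), (286, -59), (356, 55), (362, 66), (377, -110), (378, -73)]
row 166 [(260, 141), (356, 79), (365, 65), (370, 64), (377, -113), (378, -57)]
row 190 [(261, 61), (262, 85), (278, -31), (375, -25), (376, -73), (377, -19)]
holder far [[64.9174  0.5503]] -65
rim far [[53.5422  0.5559]]
foot [[47.3534  0.6053]
 [46.8321  0.6055]]
[[ 61.9916 -31.5984]
 [ 62.1147  32.7206]] [[ 46.7323 -16.1124]
 [ 46.7942  19.3732]]
```

Call:
{"name": "play_rows", "arguments": {"moves": [{"linear": [0.18, -0.14, 0], "rotation": [0, 0, 0]}, {"linear": [0.18, -0.14, 0.3], "rotation": [0, 0, 0]}, {"linear": [0.18, -0.14, 0.6], "rotation": [0, 0, 0]}, {"linear": [0.18, -0.14, 0.6], "rotation": [0, 0, 0]}, {"linear": [0.18, -0.14, 0.6], "rotation": [0, 0, 0]}, {"linear": [0.18, -0.14, 0.6], "rotation": [0, 0, 0]}]}}

```text
clock: 9.3
position: [0.4913, -0.3938, 0.0444]
eef_rot: [[0.772, 0.636, 0.0], [0.636, -0.772, -0.0], [-0.0, 0.0, -1.0]]
force: [0.1, 0.1, -3.1]
opening: 0.0333
grip_force: 50.8
```

Call:
{"name": "play_rows", "arguments": {"moves": [{"linear": [0, 0, 0.2], "rotation": [0, 0, 0]}, {"linear": [0, 0, 0.4], "rotation": [0, 0, 0]}, {"linear": [0, 0, 0.55], "rotation": [0, 0, 0]}, {"linear": [0, 0, 0.7], "rotation": [0, 0, 0]}, {"linear": [0, 0, 0.85], "rotation": [0, 0, 0]}, {"linear": [0, 0, 1.0], "rotation": [0, 0, 0]}, {"linear": [0, 0, 1.1], "rotation": [0, 0, 0]}, {"linear": [0, 0, 1.1], "rotation": [0, 0, 0]}]}}

```text
clock: 10.3
position: [0.4912, -0.3937, 0.0332]
eef_rot: [[0.772, 0.636, -0.0], [0.636, -0.772, 0.0], [-0.0, -0.0, -1.0]]
force: [0.2, 0.3, -3.9]
opening: 0.0335
grip_force: 50.8
```

Call:
{"name": "play_rows", "arguments": {"moves": [{"linear": [0, 0, 0.1], "rotation": [0, 0, 0]}, {"linear": [0, 0, 0.2], "rotation": [0, 0, 0]}, {"linear": [0, 0, 0.3], "rotation": [0, 0, 0]}, {"linear": [0, 0, 0.35], "rotation": [0, 0, 0]}, {"linear": [0, 0, 0.4], "rotation": [0, 0, 0]}, {"linear": [0, 0, 0.4], "rotation": [0, 0, 0]}]}}

```text
clock: 11.05
position: [0.4912, -0.3938, 0.0293]
eef_rot: [[0.772, 0.636, -0.0], [0.636, -0.772, -0.0], [-0.0, -0.0, -1.0]]
force: [0.1, 1.1, -3.3]
opening: 0.0334
grip_force: 50.8
```

Call:
{"name": "play_rows", "arguments": {"moves": [{"linear": [0, 0, 0.05], "rotation": [0, 0, 0]}, {"linear": [0, 0, 0.1], "rotation": [0, 0, 0]}, {"linear": [0, 0, 0.1], "rotation": [0, 0, 0]}]}}

```text
clock: 11.42
position: [0.4913, -0.3938, 0.0292]
eef_rot: [[0.772, 0.636, -0.0], [0.636, -0.772, -0.0], [-0.0, 0.0, -1.0]]
force: [-3.4, 2.4, 4.6]
opening: 0.0334
grip_force: 51.7
```

Contact came at TCP z = 0.0292, and 0.0211 + 0.008 predicts 0.0291, so the meter is on the nest floor. I'll hold it for a bit over a second.

Call:
{"name": "play_rows", "arguments": {"moves": [{"linear": [0, 0, 0.03], "rotation": [0, 0, 0]}, {"linear": [0, 0, 0.05], "rotation": [0, 0, 0]}, {"linear": [0, 0, 0.05], "rotation": [0, 0, 0]}, {"linear": [0, 0, 0.05], "rotation": [0, 0, 0]}, {"linear": [0, 0, 0.05], "rotation": [0, 0, 0]}, {"linear": [0, 0, 0.05], "rotation": [0, 0, 0]}, {"linear": [0, 0, 0.05], "rotation": [0, 0, 0]}, {"linear": [0, 0, 0.05], "rotation": [0, 0, 0]}]}}

```text
clock: 12.42
position: [0.4912, -0.3938, 0.0291]
eef_rot: [[0.772, 0.636, -0.0], [0.636, -0.772, -0.0], [-0.0, 0.0, -1.0]]
force: [-3.8, 2.5, 7.5]
opening: 0.0336
grip_force: 52.2
```

Call:
{"name": "play_rows", "arguments": {"moves": [{"linear": [0, 0, 0], "rotation": [0, 0, 0]}, {"linear": [0, 0, 0], "rotation": [0, 0, 0]}, {"linear": [0, 0, 0], "rotation": [0, 0, 0]}, {"linear": [0, 0, 0], "rotation": [0, 0, 0]}]}}

```text
clock: 12.92
position: [0.4913, -0.3938, 0.0291]
eef_rot: [[0.772, 0.636, -0.0], [0.636, -0.772, -0.0], [-0.0, 0.0, -1.0]]
force: [-4.3, 2.3, 7.6]
opening: 0.0333
grip_force: 52.2
```

Call:
{"name": "play_rows", "arguments": {"moves": [{"linear": [0, 0, -0.4], "rotation": [0, 0, 0]}, {"linear": [0, 0, -1.2], "rotation": [0, 0, 0]}, {"linear": [0, 0, -2.5], "rotation": [0, 0, 0]}, {"linear": [0, 0, -5], "rotation": [0, 0, 0]}, {"linear": [0, 0, -9], "rotation": [0, 0, 0]}, {"linear": [0, 0, -13], "rotation": [0, 0, 0]}, {"linear": [0, 0, -16], "rotation": [0, 0, 0]}, {"linear": [0, 0, -18], "rotation": [0, 0, 0]}]}}

```text
clock: 13.92
position: [0.4919, -0.394, 0.2103]
eef_rot: [[0.772, 0.636, 0.002], [0.636, -0.772, -0.002], [0.0, 0.003, -1.0]]
force: [0.0, -0.6, -4.4]
opening: 0.0335
grip_force: 50.9
```

```bash
cat >> h.py <<'E'
def spotR(th):
    _,L=lidframe(0,0,np.radians(th));return L,np.c_[L[:,1],-L[:,0]*-1,-L[:,2]]
E
python3 - <<'E'
from h import *
L,Rt=spotR(28.2)
Rt=np.c_[L[:,1],np.cross(-L[:,2],L[:,1]),-L[:,2]];print(np.linalg.det(Rt),Rt)
p=np.array([.5753,.1423,.0772])-.09*Rt[:,0]+.135*L[:,2];print(p)
s=robot.sense();print(s['position'],s['force'],s['q'])
delta(p,Rt)
E
```

```text
1.0 [[-0.4726  0.8472  0.2429]
 [ 0.8813  0.4542  0.1303]
 [ 0.      0.2756 -0.9613]]
[0.585  0.0454 0.207 ]
[ 0.4919 -0.394   0.2103] [ 0.0079 -0.6305 -4.3783] [ 0.9479  0.3123 -0.3905  1.5248  0.1213  1.3255 -0.3364]
clock 13.93 lin cm [ 35.1316 -27.9941   0.2721] rot deg [-13.2411  11.0755 -78.1545]
```

Call:
{"name": "play_rows", "arguments": {"moves": [{"linear": [2.1, -1.7, 0], "rotation": [-0.8, 0.7, -4.7]}, {"linear": [4.9, -3.9, 0], "rotation": [-1.9, 1.5, -10.9]}, {"linear": [7.7, -6.2, 0], "rotation": [-2.9, 2.4, -17.2]}, {"linear": [10.9, -8.7, 0], "rotation": [-4.1, 3.4, -24.2]}, {"linear": [14, -11.2, 0], "rotation": [-5.3, 4.4, -31.2]}, {"linear": [17.2, -13.7, 0], "rotation": [-6.5, 5.4, -38.2]}, {"linear": [20.4, -16.2, 0], "rotation": [-7.7, 6.4, -45.2]}, {"linear": [23, -18.4, 0], "rotation": [-8.7, 7.3, -51.3]}]}}

```text
clock: 14.92
position: [0.5514, -0.1034, 0.2076]
eef_rot: [[-0.026, 0.983, 0.183], [0.999, 0.017, 0.051], [0.047, 0.184, -0.982]]
force: [0.1, -0.7, -4.0]
opening: 0.0335
grip_force: 51.0
```

```bash
sed -i '/^def spotR/,$d' h.py; cat >> h.py <<'E'
def spotR(th):
    _,L=lidframe(0,0,np.radians(th));return L,np.c_[L[:,1],np.cross(-L[:,2],L[:,1]),-L[:,2]]
E
python3 - <<'E'
from h import *
L,Rt=spotR(28.2)
delta(np.array([.5753,.1423,.0772])-.09*Rt[:,0]+.135*L[:,2],Rt);print(robot.sense()['position'])
E
```

```text
clock 14.93 lin cm [14.7692  3.5396  1.4303] rot deg [ -4.6489   3.5988 -26.6067]
[ 0.5514 -0.1034  0.2076]
```

Call:
{"name": "play_rows", "arguments": {"moves": [{"linear": [3.5, 0.8, 0.3], "rotation": [-1.1, 0.8, -6.3]}, {"linear": [7, 1.7, 0.7], "rotation": [-2.2, 1.7, -12.6]}, {"linear": [10.5, 2.5, 1], "rotation": [-3.3, 2.5, -18.9]}, {"linear": [13, 3.1, 1.2], "rotation": [-4.1, 3.2, -23.4]}, {"linear": [14.8, 3.5, 1.4], "rotation": [-4.6, 3.6, -26.6]}, {"linear": [14.8, 3.5, 1.4], "rotation": [-4.6, 3.6, -26.6]}, {"linear": [14.8, 3.5, 1.4], "rotation": [-4.6, 3.6, -26.6]}, {"linear": [14.8, 3.5, 1.4], "rotation": [-4.6, 3.6, -26.6]}]}}

```text
clock: 15.92
position: [0.5857, 0.0419, 0.2073]
eef_rot: [[-0.466, 0.851, 0.243], [0.885, 0.448, 0.128], [0.0, 0.275, -0.962]]
force: [-0.1, -0.3, -4.1]
opening: 0.0334
grip_force: 51.0
```

```bash
python3 - <<'E'
from h import *
for i in range(2):
    s=robot.sense();im=robot.get_image('wrist')
cv2.imwrite('pics/w4.png',im[:,:,::-1])
np.savez('w4.npz',p=s['position'],R=s['eef_rot'])
L,Rt=spotR(28.2);print(s['position'],s['force'])
delta(np.array([.5753,.1423,.0772])-.09*Rt[:,0]+.135*L[:,2],Rt,s)
E
```

```text
[0.5857 0.0421 0.2074] [-0.0012  0.0417 -3.4643]
clock 15.97 lin cm [0.3226 0.0769 0.0632] rot deg [-0.0453  0.1071 -0.4068]
```

View pics/w4.png

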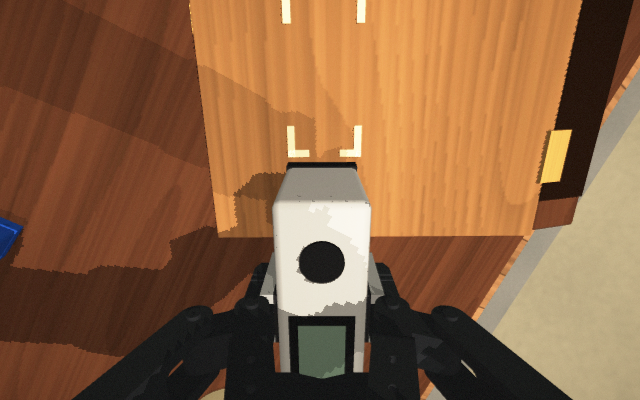

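The wrist view shows the taped window ahead of the meter. Its near corners are at about (290,140) and (357,140), and the far strips at (286,10) and (361,10).

```bash
python3 - <<'E'
from h import *
z=np.load('w4.npz');s=dict(position=z['p'],eef_rot=z['R']);C=cam('wrist',s);p=z['p'];Rt=z['R']
im=cv2.imread('pics/w4.png');b=im[:,:,0].astype(int)
o,L=lidframe(.596,.1995,np.radians(28.2))
m=np.zeros(b.shape,np.uint8);m[0:165,270:375]=(b[0:165,270:375]>140)
n,lab,st,_=cv2.connectedComponentsWithStats(m);print(st[1:][st[1:,4]>30])
def t(uv):return ((plane(C,uv,o,L[:,2])-p)@Rt*1000)
def runs(v,a):
    e=np.flatnonzero(np.diff(np.r_[0,v,0]));return [(int(i+a),int(j+a)) for i,j in zip(e[::2],e[1::2])]
for r in(3,10,18,130,138,146,154):
    rr=runs(m[r,270:375],270);print('row',r,rr,[t([(i-.5,r),(j-.5,r)])[:,:2].round(1).tolist() for i,j in rr])
for c in(288,291,300,306,343,348,355,359):
    rr=runs(m[100:165,c],100);print('col',c,rr,[t([(c,i-.5),(c,j-.5)])[:,:3].round(1).tolist() for i,j in rr])
print('meter foot', edge:=runs((b[155:175,322]<60).astype(int),155),'top',runs((b[185:215,322]>150).astype(int),185))
print('side edge lid',t([(300,237),(250,237)]))
E
```

```text
[[282   0   9  24 187]
 [357   0   9  23 194]
 [340 125  22  32 332]
 [287 126  22  31 314]]
row 3 [(282, 290), (357, 366)] [[[142.2, -30.0], [142.2, -24.0]], [[142.3, 26.1], [142.3, 32.8]]]
row 10 [(282, 290), (357, 365)] [[[137.6, -30.1], [137.6, -24.1]], [[137.7, 26.2], [137.7, 32.2]]]
row 18 [(283, 291), (357, 365)] [[[132.2, -29.6], [132.2, -23.5]], [[132.3, 26.4], [132.4, 32.5]]]
row 130 [(287, 294), (354, 362)] [[[48.7, -29.3], [48.7, -23.4]], [[48.8, 27.0], [48.8, 33.7]]]
row 138 [(288, 294), (354, 362)] [[[42.0, -28.7], [42.0, -23.6]], [[42.2, 27.2], [42.2, 34.0]]]
row 146 [(288, 295), (354, 361)] [[[35.2, -28.9], [35.2, -22.9]], [[35.4, 27.5], [35.4, 33.4]]]
row 154 [(288, 309), (340, 361)] [[[28.3, -29.1], [28.4, -11.0]], [[28.5, 15.7], [28.5, 33.7]]]
col 288 [(126, 157)] [[[52.4, -27.9, 135.7], [26.2, -28.7, 135.8]]]
col 291 [(126, 157)] [[[52.4, -25.4, 135.7], [26.2, -26.2, 135.8]]]
col 300 [(150, 157)] [[[32.3, -18.3, 135.8], [26.2, -18.4, 135.8]]]
col 306 [(150, 157)] [[[32.3, -13.1, 135.8], [26.2, -13.2, 135.8]]]
col 343 [(150, 157)] [[[32.3, 18.6, 135.7], [26.3, 18.7, 135.7]]]
col 348 [(150, 157)] [[[32.4, 22.9, 135.7], [26.3, 23.0, 135.7]]]
col 355 [(126, 157)] [[[52.5, 28.1, 135.7], [26.3, 29.1, 135.7]]]
col 359 [(125, 157)] [[[53.4, 31.4, 135.7], [26.3, 32.5, 135.7]]]
meter foot [(162, 168)] top [(201, 215)]
side edge lid [[-50.3179 -19.8712 135.9236]
 [-50.4514 -66.8592 135.9606]]
```

The tape window measures 50 mm wide, as it should. Its centre lies 90.3 mm ahead of the tool, 1.7 mm to the side, with 0.5° of yaw. Next I'll move above it and check again.

Call:
{"name": "play_rows", "arguments": {"moves": [{"linear": [2, 0, 0], "rotation": [0, 0, -0.2]}, {"linear": [5, 0, 0.5], "rotation": [0, 0, -0.5]}, {"linear": [7.5, 0, 2.5], "rotation": [0, 0, -0.5]}, {"linear": [8.8, 0, 5], "rotation": [0, 0, -0.5]}, {"linear": [9.2, 0, 7.5], "rotation": [0, 0, -0.5]}, {"linear": [9.2, 0, 9.5], "rotation": [0, 0, -0.5]}, {"linear": [9.2, 0, 10], "rotation": [0, 0, -0.5]}, {"linear": [9.2, 0, 10], "rotation": [0, 0, -0.5]}]}}

```text
clock: 17.02
position: [0.5667, 0.1382, 0.1116]
eef_rot: [[-0.476, 0.845, 0.243], [0.88, 0.458, 0.129], [-0.002, 0.275, -0.961]]
force: [1.5, 0.0, -4.0]
opening: 0.0335
grip_force: 50.8
```

Call:
{"name": "play_rows", "arguments": {"moves": [{"linear": [0, 0, 0], "rotation": [0, 0, 0]}, {"linear": [0, 0, 0], "rotation": [0, 0, 0]}, {"linear": [0, 0, 0], "rotation": [0, 0, 0]}, {"linear": [0, 0, 0], "rotation": [0, 0, 0]}, {"linear": [0, 0, 0], "rotation": [0, 0, 0]}]}}

```text
clock: 17.65
position: [0.567, 0.1376, 0.1114]
eef_rot: [[-0.475, 0.846, 0.243], [0.88, 0.457, 0.129], [-0.002, 0.275, -0.961]]
force: [-0.4, -0.4, -5.2]
opening: 0.0336
grip_force: 50.9
```

```bash
python3 - <<'E'
from h import *
for i in range(2):
    s=robot.sense();im=robot.get_image('wrist')
cv2.imwrite('pics/w5.png',im[:,:,::-1])
np.savez('w5.npz',p=s['position'],R=s['eef_rot'])
z=np.load('w4.npz');p4=z['p'];R4=z['R'];o,L=lidframe(.596,.1995,np.radians(28.2))
L2,Rt=spotR(28.6)
print(s['clock'],s['position'],s['force'],'height',(np.array(s['position'])-o)@L[:,2]*1000)
delta(p4+R4@np.array([.0923,.0005,.1]),R4@R.from_euler('z',-.5,degrees=True).as_matrix(),s)
E
```

```text
17.7 [0.567  0.1376 0.1113] [-0.2767 -0.3117 -3.8023] height 35.62244109820472
clock 17.7 lin cm [-0.0889  0.0073 -0.0017] rot deg [ 0.0187 -0.0406  0.1079]
```

View pics/w5.png

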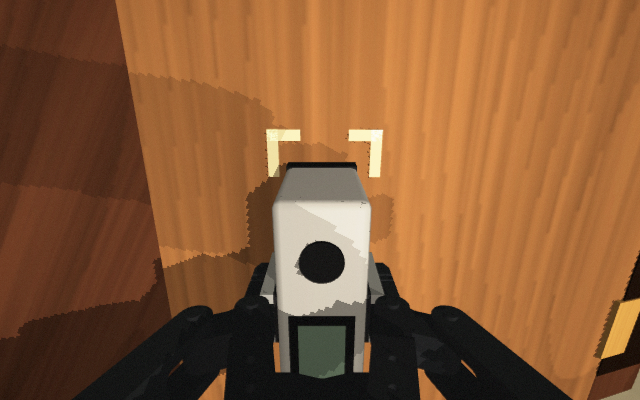

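```bash
python3 - <<'E'
from h import *
z=np.load('w5.npz');s=dict(position=z['p'],eef_rot=z['R']);C=cam('wrist',s);p=z['p'];Rt=z['R']
im=cv2.imread('pics/w5.png');b=im[:,:,0].astype(int)
o,L=lidframe(.596,.1995,np.radians(28.2))
m=(b>115).astype(np.uint8)
def t(uv,n=L[:,2],o=o):return ((plane(C,uv,o,n)-p)@Rt*1000)
def runs(v,a):
    e=np.flatnonzero(np.diff(np.r_[0,v,0]));return [(int(i+a),int(j+a)) for i,j in zip(e[::2],e[1::2])]
for r in(134,146,152,158,164,170):
    rr=runs(m[r,255:395],255);print('row',r,[(q,t([(q[0]-.5,r),(q[1]-.5,r)])[:,:2].round(1).tolist()) for q in rr])
for c in(272,285,292,358,366,377):
    rr=runs(m[115:185,c],115);print('col',c,[(q,t([(c,q[0]-.5),(c,q[1]-.5)])[:,:2].round(1).tolist()) for q in rr])
fp=p+Rt@np.array([0,0,.021]);fr=runs((b[155:175,322]<45).astype(int),155);print('foot rows',fr,t([(322,fr[0][0]-.5)],Rt[:,2],fp))
for r in(164,166):
    rr=runs((b[r,275:370]<45).astype(int),275);print(rr,[t([(q[0]-.5,r),(q[1]-.5,r)],Rt[:,2],fp)[:,:2].round(1).tolist() for q in rr])
E
```

```text
row 134 [((267, 300), [[58.7, -29.6], [58.8, -11.8]]), ((349, 383), [[58.8, 14.8], [58.9, 33.2]])]
row 146 [((267, 278), [[52.2, -30.0], [52.2, -24.0]]), ((370, 382), [[52.4, 26.5], [52.4, 33.1]])]
row 152 [((267, 279), [[48.9, -30.2], [48.9, -23.5]]), ((370, 382), [[49.0, 26.7], [49.1, 33.3]])]
row 158 [((268, 279), [[45.6, -29.8], [45.6, -23.7]]), ((370, 381), [[45.7, 26.8], [45.7, 32.9]])]
row 164 [((268, 279), [[42.2, -30.0], [42.2, -23.8]]), ((370, 381), [[42.3, 27.0], [42.3, 33.1]])]
row 170 [((268, 276), [[38.7, -30.1], [38.7, -25.6]]), ((354, 356), [[38.8, 18.2], [38.8, 19.3]]), ((369, 381), [[38.9, 26.6], [38.9, 33.3]])]
col 272 [((129, 177), [[61.7, -26.5], [35.0, -27.8]])]
col 285 [((130, 141), [[61.2, -19.5], [55.2, -19.7]])]
col 292 [((129, 141), [[61.7, -15.7], [55.3, -15.9]])]
col 358 [((129, 141), [[61.8, 19.8], [55.3, 20.1]]), ((177, 183), [[35.1, 20.8], [31.6, 21.0]])]
col 366 [((130, 141), [[61.3, 24.2], [55.4, 24.4]])]
col 377 [((130, 177), [[61.3, 30.1], [35.1, 31.6]])]
foot rows [(162, 168)] [[46.8252  0.4513 21.    ]]
[(283, 356), (368, 369)] [[[45.5, -19.8], [45.6, 17.6]], [[45.6, 23.8], [45.6, 24.3]]]
[(280, 357)] [[[44.4, -21.4], [44.5, 18.2]]]
```

Aligned: the gap from foot to far tape is 8.5 mm (8 ideal), and the lateral offset and yaw are about zero. I'll lower it gently.

Call:
{"name": "play_rows", "arguments": {"moves": [{"linear": [0.03, 0, 0.2], "rotation": [0, 0, 0]}, {"linear": [0.03, 0, 0.4], "rotation": [0, 0, 0]}, {"linear": [0.03, 0, 0.6], "rotation": [0, 0, 0]}, {"linear": [0.03, 0, 0.8], "rotation": [0, 0, 0]}, {"linear": [0.03, 0, 0.95], "rotation": [0, 0, 0]}, {"linear": [0.03, 0, 1.1], "rotation": [0, 0, 0]}, {"linear": [0.03, 0, 1.2], "rotation": [0, 0, 0]}, {"linear": [0.03, 0, 1.2], "rotation": [0, 0, 0]}]}}

```text
clock: 18.75
position: [0.5697, 0.1394, 0.0997]
eef_rot: [[-0.475, 0.846, 0.243], [0.88, 0.458, 0.129], [-0.002, 0.275, -0.961]]
force: [0.4, -0.3, -3.9]
opening: 0.0333
grip_force: 50.9
```

Call:
{"name": "play_rows", "arguments": {"moves": [{"linear": [0, 0, 0.05], "rotation": [0, 0, 0]}, {"linear": [0, 0, 0.1], "rotation": [0, 0, 0]}, {"linear": [0, 0, 0.15], "rotation": [0, 0, 0]}, {"linear": [0, 0, 0.2], "rotation": [0, 0, 0]}, {"linear": [0, 0, 0.2], "rotation": [0, 0, 0]}]}}

```text
clock: 19.38
position: [0.5702, 0.1396, 0.0978]
eef_rot: [[-0.475, 0.846, 0.243], [0.88, 0.457, 0.129], [-0.002, 0.275, -0.961]]
force: [-0.3, 0.1, -3.2]
opening: 0.0337
grip_force: 50.9
```

Call:
{"name": "play_rows", "arguments": {"moves": [{"linear": [0, 0, 0.04], "rotation": [0, 0, 0]}, {"linear": [0, 0, 0.08], "rotation": [0, 0, 0]}, {"linear": [0, 0, 0.1], "rotation": [0, 0, 0]}, {"linear": [0, 0, 0.1], "rotation": [0, 0, 0]}]}}

```text
clock: 19.88
position: [0.5704, 0.1397, 0.0974]
eef_rot: [[-0.475, 0.846, 0.243], [0.88, 0.458, 0.128], [-0.003, 0.275, -0.962]]
force: [-5.0, -1.6, 4.7]
opening: 0.0332
grip_force: 52.1
```

```bash
python3 - <<'E'
from h import *
s=robot.sense();L,Rt=spotR(28.36);delta(s['position'],Rt)
n=-np.array(s['eef_rot'])[:,2];print(s['eef_rot'],s['force']@n+3.65,s['ft_torque'],np.array(s['eef_rot']).T@s['ft_torque'])
o,L=lidframe(.596,.1995,np.radians(28.2));print((np.array(s['position'])-o)@L[:,2]*1000)
E
```

```text
clock 19.88 lin cm [0. 0. 0.] rot deg [-0.0551  0.1384  0.0526]
[[-0.4752  0.8457  0.2429]
 [ 0.8799  0.4575  0.1284]
 [-0.0026  0.2747 -0.9615]] 9.606032180286787 [-0.24    1.1485  0.0749] [1.1244 0.3431 0.0171]
21.160846251870883
```

Call:
{"name": "play_rows", "arguments": {"moves": [{"linear": [0, 0, 0.01], "rotation": [0, 0.1, 0]}, {"linear": [0, 0, 0.01], "rotation": [0, 0.1, 0]}, {"linear": [0, 0, 0.01], "rotation": [0, 0.1, 0]}, {"linear": [0, 0, 0.01], "rotation": [0, 0.1, 0]}, {"linear": [0, 0, 0.01], "rotation": [0, 0.1, 0]}, {"linear": [0, 0, 0.01], "rotation": [0, 0.1, 0]}]}}

```text
clock: 20.62
position: [0.5704, 0.1397, 0.0974]
eef_rot: [[-0.476, 0.846, 0.242], [0.88, 0.458, 0.13], [-0.001, 0.275, -0.962]]
force: [-5.7, -2.3, 5.5]
opening: 0.0334
grip_force: 52.3
```

```bash
python3 - <<'E'
from h import *
for i in range(3):
    s=robot.sense();im=robot.get_image('wrist');n=-np.array(s['eef_rot'])[:,2];f=np.array(s['force']);print(s['clock'],s['position'],f,f@n+3.65,np.array(s['eef_rot']).T@f)
cv2.imwrite('pics/w6.png',im[:,:,::-1])
L,Rt=spotR(28.36);delta(s['position'],Rt)
t=robot.get_image('top')
cv2.imwrite('pics/end.png',np.vstack([im[100:350,160:480],cv2.resize(t[110:200,140:255],(320,250))])[:,:,::-1])
E
```

```text
20.625 [0.5704 0.1397 0.0974] [-5.7326 -2.2725  5.5358] 10.655418729419734 [ 0.722  -4.3674 -7.0054]
20.675 [0.5704 0.1397 0.0974] [-5.9657 -2.6555  5.6153] 10.837836043715374 [ 0.4961 -4.7183 -7.1878]
20.725 [0.5705 0.1397 0.0975] [-6.0707 -3.0637  4.7339] 10.069222708609429 [ 0.1876 -5.2353 -6.4192]
clock 20.77 lin cm [-0.0004  0.0016 -0.0011] rot deg [-0.0567  0.0441  0.0542]
```

View pics/end.png

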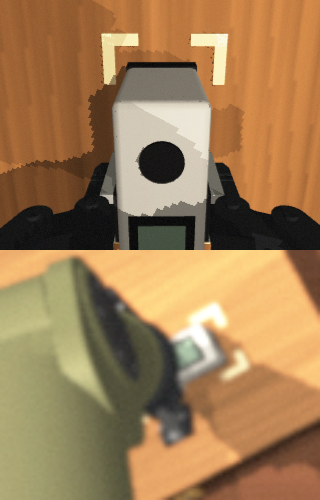

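The meter's foot sits inside the far tape corners with even gaps. I'll relieve the small sideways load and check the push is steady.

Call:
{"name": "play_rows", "arguments": {"moves": [{"linear": [0, -0.02, 0], "rotation": [0, 0, 0]}, {"linear": [0, -0.04, 0], "rotation": [0, 0, 0]}, {"linear": [0, -0.04, 0], "rotation": [0, 0, 0]}, {"linear": [0, -0.04, 0], "rotation": [0, 0, 0]}, {"linear": [0, -0.04, 0], "rotation": [0, 0, 0]}, {"linear": [0, -0.04, 0], "rotation": [0, 0, 0]}, {"linear": [0, -0.04, 0], "rotation": [0, 0, 0]}, {"linear": [0, -0.04, 0], "rotation": [0, 0, 0]}]}}

```text
clock: 21.82
position: [0.5704, 0.1397, 0.0974]
eef_rot: [[-0.476, 0.845, 0.243], [0.88, 0.458, 0.13], [-0.001, 0.275, -0.961]]
force: [-5.2, -2.4, 5.4]
opening: 0.0333
grip_force: 52.3
```

```bash
python3 - <<'E'
from h import *
for i in range(4):
    s=robot.sense();robot.get_image('wrist');n=-np.array(s['eef_rot'])[:,2];f=np.array(s['force']);print(s['clock'],s['position'],f@n+3.65,np.array(s['eef_rot']).T@f)
L,Rt=spotR(28.36);delta(s['position'],Rt,s)
E
```

```text
21.825 [0.5704 0.1397 0.0974] 10.42323620070938 [ 0.3458 -4.0069 -6.7732]
21.875 [0.5704 0.1397 0.0974] 9.734762400895816 [ 1.3192 -3.9668 -6.0848]
21.925 [0.5704 0.1397 0.0974] 10.183642525930038 [ 1.6067 -4.3667 -6.5336]
21.975 [0.5704 0.1397 0.0974] 9.62315682726521 [ 1.5287 -3.5842 -5.9732]
clock 21.98 lin cm [0. 0. 0.] rot deg [-0.0124  0.0395  0.0589]
```

The push is steady at about 10 N and nothing is slipping, so I'm handing in.

```bash
python3 -c "
from station import robot
print(robot.sign_off())"
```

```text
the job is handed in; nothing more can be done
None
```

I seated the grey meter fully in the leftmost holder's nest for over a second, then set it flush inside the tape corners along the grain; I handed in at about 22 s, still holding it there with a steady push of about 10 N.

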